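# Brush out a printed canister

### The job

Two freshly printed screw-top canisters still stick to their print plate; the one with its cap on is finished. Take the round brush out of its stand and brush the stringing out of the open canister with three full strokes, each time pushing the brush gently down to the canister's floor and drawing it up until the bristles come to the rim, then put the brush back upright in its stand. The plate and the stand must stay where they are, and leave the white rook, the glue stick and the cutter alone.

Things in the scene. Friction and masses are not known exactly. Their poses are not given: they have to be found in the camera images.
- plate: dark steel print plate 170 x 170 x 6 mm, small grip tab on its -y edge, 1.1 kg, loose, turned any way round; origin at the centre of its underside, z up. Two upright printed canisters are stuck to it: the open one at x = -42 mm, the capped one at x = +42 mm. Each 62 mm wide outside, 100 mm tall (rim 106 mm over the desk), bore 56 mm, 96 mm deep
- open_mouth (a point): centre of the open canister's mouth at the height of its rim, 106 mm over the desk; on its axis
- open_floor (a point): centre of the open canister's inner floor, 96 mm below the rim; on its axis
- cap_top (a point): centre of the top of the capped (finished) canister, 109 mm over the desk; the cap is 69 mm wide
- brush: round brush, 208 mm long, standing tip down in its stand, 0.1 kg; origin at the tip, z up to the handle. Black bristles 5 to 55 mm above the tip, 60 mm across (40 mm at the tip end), springy: they give up to 8 mm, so they press lightly on the 56 mm bore. Wire stem, then a grey handle from 118 to 208 mm, 22 x 22 mm, flat sides along the brush's x and y
- brush_tip (a point): lower tip of the brush (its wire end)
- brush_grip (a point): point on the handle's axis 183 mm above the tip, 25 mm below the handle's top: a good place for the grasp
- stand: grey round brush stand, 62 mm high, 86 mm wide at the foot, 0.6 kg, loose; its well is 63 mm wide and 54 mm deep; origin at the centre of its underside, z up
- stand_floor (a point): centre of the floor of the stand's well, 8 mm over the desk; the brush's tip rests here
- rook_white: white printed chess rook, 74 x 74 x 67 mm, a bystander; origin at the centre of its underside
- glue_stick: white glue stick with a green cap, 20 x 91 x 20 mm, lying on the desk, a bystander; origin at the centre of its underside
- cutter: small flush cutter with red handles, 66 x 151 x 20 mm, lying on the desk, a bystander; origin at the centre of its underside

How it is judged:
On the way, in this order (a step that is already met when the one before it is completed fails the run):
1. first stroke down: the brush's tip within 10 mm of the open canister's floor (horizontal distance between brush_tip and open_floor below 0.022 m and z of brush_tip in the frame of open_floor below 0.01 m), for 0.05 s.
2. first stroke up: the tip more than 30 mm above the floor, with the bristles still in the canister (horizontal distance between brush_tip and open_floor below 0.022 m and z of brush_tip in the frame of open_floor between 0.03 and 0.09 m), for 0.05 s.
3. second stroke down: the brush's tip within 10 mm of the open canister's floor (all of step 1), for 0.05 s.
4. second stroke up: the tip more than 30 mm above the floor, with the bristles still in the canister (all of step 2), for 0.05 s.
5. third stroke down: the brush's tip within 10 mm of the open canister's floor (all of step 3), for 0.05 s.
6. third stroke up: the tip more than 30 mm above the floor, with the bristles still in the canister (all of step 4), for 0.05 s.
At the end, for the whole second after the job is handed in: The brush stands at rest in its stand, handle up: its tip within 12 mm of the well's floor in height and 20 mm of its centre, leaning less than 0.25 rad; plate and stand lie flat, within 30 mm of where they were (z of brush_tip in the frame of stand_floor below 0.012 m and horizontal distance between brush_tip and stand_floor below 0.02 m and angle between brush's own z axis and vertical below 0.25 rad and linear speed of brush below 0.02 m/s and angle between each of plate, stand's own z axis and vertical below 0.05 rad and distance of each of plate, stand from where it was at the start of the episode below 0.03 m); the robot touches nothing.
It fails at once if the open canister is rammed: more than 40 N between brush and plate (contact force between brush and plate above 40 N).
It fails at once if the plate is lifted, tipped or pushed away by more than 40 mm (distance of plate from where it was at the start of the episode above 0.04 m or angle between plate's own z axis and vertical above 0.15 rad).
It fails at once if the rook, the glue stick or the cutter is pushed by more than 30 mm (distance of any of rook_white, glue_stick, cutter from where it was at the start of the episode above 0.03 m).
It also fails if it takes over 53 s, if anything falls off the work surface, if the arm or the gripper's body presses on something with over 40 N, if the wrist force passes 120 N, or if a joint passes its speed limit or range.

### The arm

A 6-joint arm with a two-finger parallel gripper is mounted at the origin on a cart in front of the work surface, level with it; the furniture and walls round the work are solid. World frame = base frame: x ahead of the robot, y to its left, z up, the work surface at z = 0. Lengths are in m, angles in rad, forces in N, time in s.
With the tool pointing down it reaches from about 0.275 to 0.75 m from the base axis. Payload 10.2 kg.
Tool frame: the origin (TCP) lies midway between the tips of the shut fingers; the grasp point (between the pads) lies 19 mm behind it (env.hold_point_z is the distance from the TCP to the grasp point, in m); z points along the fingers, y is the line along which they close (so a half turn about z gives the same grasp; the last joint's range is limited). The gripper opens to 85 mm and grips with 20 to 120 N. Pads are 22 mm wide; open, the fingers measure 114 mm over their backs; the gripper's body (76 mm by 85 mm) begins 54 mm behind the grasp point. The pads swing forward as they close: fully open they stand 13 mm farther back than shut.
Start: joints at [1.1, 0.313, 1.498, -0, 1.331, -0.223], TCP at [0.129, 0.509, 0.231] pointing down, gripper open.
Joint ranges: [-2.94, 2.94], [-0.97, 2.17], [0.19, 2.56], [-1.23, 4.37], [0.02, 3.11], [-2.88, 2.88]. Speed limits (rad/s): [2.39, 2.39, 3.01, 3.14, 3.14, 3.14].

### API

Orientations are given as a unit quaternion [x, y, z, w].
In Python, from bench import env, kinematics, monitor, eyes, job gives the robot as it stands. The module is installed in compiled form; this text tells all that it offers. Calls block until the motion is done:
- env.reach(position, orientation): joint-space move of the TCP to a pose.
- env.movel(position, velocity=0.15, frame=None, guard=None): straight line of the TCP; frame=None keeps the orientation; velocity is the mean speed in m/s. With guard (N) it stops when the force on the tool has changed by that much, and returns True; else False.
- env.set_joints(angles): joint-space move.
- env.release() and env.close_gripper(effort=None): open the fingers fully, or close them until they stop; effort is the grip in N (None keeps the last).
- env.hold(seconds).
- kinematics.ik(position, orientation): joint angles nearest the present ones, or None.
- monitor.sense(): the state.
- eyes.grab_frame(name): name is "scene" or "top" or "wrist"; returns a dict with "frame" (420x560x3 uint8, red, green, blue), "mtx" (3x3 intrinsics, pixels), "view" (4x4, takes a point from world to camera coordinates). Camera axes: x right, y down, z forward; pixel columns grow to the right and rows downward; lengths in m; the calibration is good to about 2 mm. A picture is of the moment at which its call begins. There is no depth.
A pose or a line that the arm cannot do raises env.MotionError and nothing moves.
- job.hand_in(): hands the job in; it is judged then, once.
The state is a dict: "clock": time; "joints": joint angles; "qvel": joint speeds; "joint_efforts": joint torques, N m; "position": TCP position; "ee_rot": TCP orientation; "contact_force": force on the tool from outside, world axes, zero at the start; "ft_torque": the same for the moment, N m; "finger_gap": opening from 0.0 (shut) to 1.0 (fully open); "gripper_force": force on a finger pad.
Only numpy, scipy, OpenCV 4.12 (cv2) and the standard library are available. Lean on these libraries where they do the work, as an engineer would, in place of code of your own. Each camera call takes 0.05 s, during which the arm holds its last target. There are 200 camera calls.

## Working session

There is one attempt and no reset: what is moved stays moved. The work goes in short steps, each a Python script; the robot and the scene stay as the last script left them, time stands still between calls to the robot, and variables do not carry over. Pictures are saved under pics/ and viewed, at most 10 in all, crops included, and the job is handed in when it is done.

```bash
mkdir -p pics; python3 - <<'E'
from bench import env, kinematics, monitor, eyes, job
import cv2,numpy as np,pickle
D={}
for n in("scene","top"):
    d=eyes.grab_frame(n); D[n]=d
    cv2.imwrite(f"pics/{n}0.png",cv2.resize(d["frame"][:,:,::-1],(784,588),interpolation=cv2.INTER_CUBIC))
    c=np.linalg.inv(d["view"]); print(n,d["mtx"].round(1).tolist(),c[:3,3].round(3),c[:3,2].round(3))
pickle.dump(D,open("f0.pkl","wb"))
s=monitor.sense();print(s["clock"],s["position"],s["ee_rot"],s["finger_gap"],env.hold_point_z)
E
```

```text
scene [[385.8, 0.0, 273.3], [0.0, 385.8, 212.9], [0.0, 0.0, 1.0]] [-0.012 -0.194  0.597] [ 0.651  0.527 -0.547]
top [[505.8, 0.0, 279.7], [0.0, 505.8, 198.3], [0.0, 0.0, 1.0]] [0.371 0.245 1.306] [ 0.136  0.017 -0.991]
0.1 [0.12866388 0.50877328 0.23079189] [ 1.23559983e-01  9.92336940e-01 -5.39813842e-04 -1.90119218e-04] 1.000005106224528 0.0187
```

View pics/top0.png

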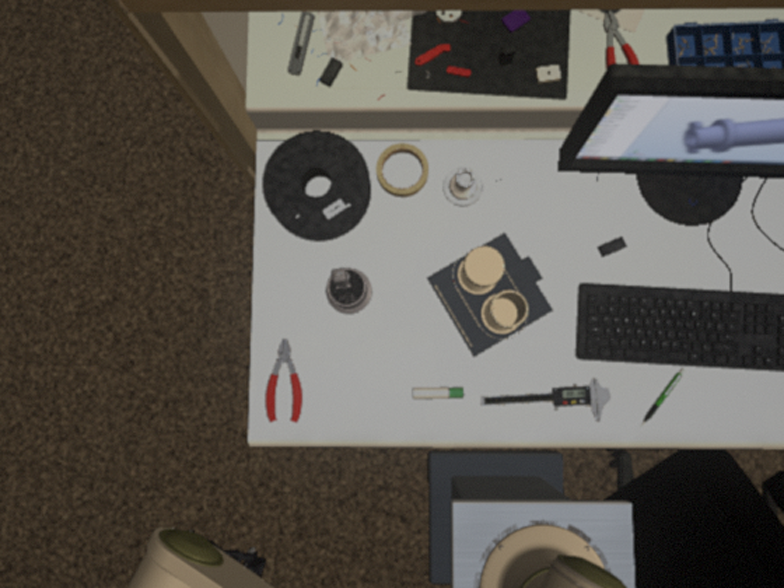

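View pics/scene0.png

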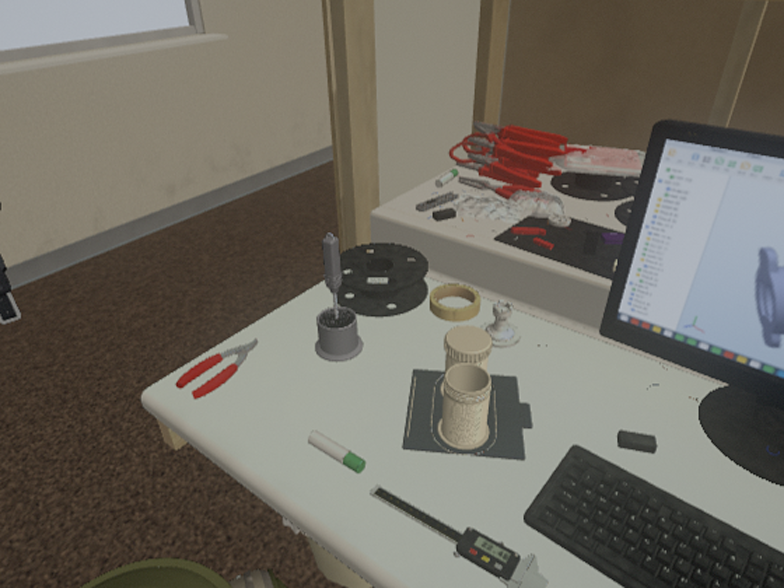

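The top view shows the brush in its stand at about (348,287), the capped canister at (484,268) and the open one at (503,312), all in 1.4x pixels. The scene view shows the brush handle top at (331,236) and the open canister's mouth at (468,380). I'll enlarge those areas next.

```bash
python3 - <<'E'
import cv2,numpy as np,pickle
D=pickle.load(open("f0.pkl","rb"))
def crop(n,x,y,w,h,k):
    im=cv2.resize(np.ascontiguousarray(D[n]["frame"][y:y+h,x:x+w,::-1]),None,fx=k,fy=k,interpolation=cv2.INTER_CUBIC)
    for i in range(0,w,10):
        cv2.line(im,(i*k,0),(i*k,5),(0,0,255),1); cv2.putText(im,str(x+i),(i*k+1,15),0,.3,(0,0,255),1)
    for i in range(0,h,10):
        cv2.line(im,(0,i*k),(5,i*k),(0,0,255),1); cv2.putText(im,str(y+i),(6,i*k+4),0,.3,(0,0,255),1)
    return im
cv2.imwrite("pics/c_top.png",np.hstack([crop("top",300,162,96,96,6),cv2.copyMakeBorder(crop("top",230,185,37,48,6),0,288,0,0,0)]))
cv2.imwrite("pics/c_scene.png",np.hstack([crop("scene",285,230,95,100,5),crop("scene",220,163,45,100,5)]))
E
```

```text
(no output)
```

View pics/c_top.png

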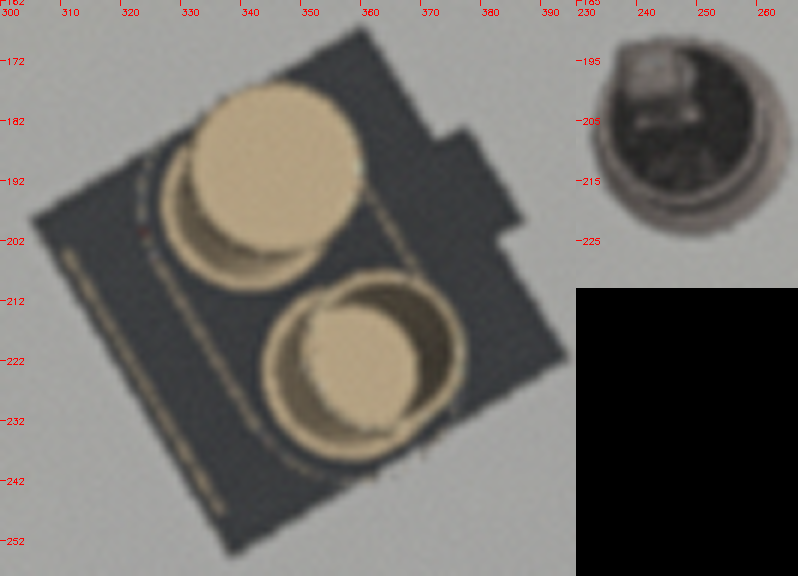

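View pics/c_scene.png

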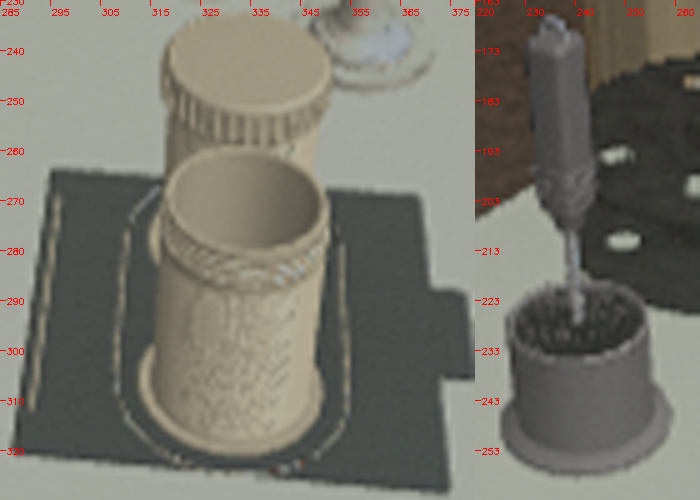

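The top crop gives the plate corners, the cap-top disc at about (346,190), the open rim at about (364.5,220), the stand foot at about (249,208) and the handle top at about (243,196). In the scene crop the open rim is at about (334,269.6). I'll fit poses to these and check them against each other.

```bash
cat > h.py <<'E'
import numpy as np,pickle
D=pickle.load(open("f0.pkl","rb"))
def ray(n,uv,z,d=None):
    d=d or D[n]; T=np.linalg.inv(d["view"]); r=T[:3,:3]@np.linalg.inv(d["mtx"])@[*uv,1]; c=T[:3,3]
    return (c+r*(z-c[2])/r[2])[:2]
def proj(n,p,d=None):
    d=d or D[n]; q=d["mtx"]@(d["view"]@[*p,1])[:3]; return (q[:2]/q[2]).round(1)
E
python3 - <<'E'
from h import *
c=lambda p:(300+p[0]/6-.4,162+p[1]/6-.4)
s=lambda p:(285+p[0]/5-.4,230+p[1]/5-.4)
P=np.array([ray("top",c(p),.006) for p in[(362,27),(33,218),(232,556),(568,357)]])
print("corners",P.round(4).tolist(),"sides",np.linalg.norm(P-np.roll(P,1,0),axis=1).round(4),"ctr",P.mean(0))
m=P.mean(0)
# tab on -y edge: edge between corner0 and corner3
ey=m-(P[0]+P[3])/2; ey/=np.linalg.norm(ey); ex=np.array([ey[1],-ey[0]])
print("ex",ex,"yaw",np.arctan2(ex[1],ex[0])); 
o=m-.042*ex; k=m+.042*ex
print("open pred",o,"cap pred",k)
print("cap top",ray("top",c((277.5,167.5)),.109),ray("scene",s((246,60)),.109))
print("open top",ray("top",c((387,347)),.106),ray("scene",s((244,198)),.106))
S=lambda p:(220+(p[0]-475)/5-.4,163+p[1]/5-.4)
C=lambda p:(230+(p[0]-576)/6-.4,185+p[1]/6-.4)
print("foot top",ray("top",C((691,136)),.004),"foot scene",ray("scene",S((587,425)),.004))
print("rim scene",ray("scene",S((578,320)),.062), "rim top",ray("top",C((683,117)),.062))
print("handle top:top",ray("top",C((654,67)),.208+.008),"scene",ray("scene",S((557,45)),.216))
print("handle bottom scene",ray("scene",S((563,190)),.126))
E
```

```text
corners [[0.6344, 0.0577], [0.5506, 0.2012], [0.4055, 0.1175], [0.4903, -0.0273]] sides [0.1673 0.1661 0.1675 0.1678] ctr [0.5201949  0.08726941]
ex [0.86319128 0.50487703] yaw 0.529239504720576
open pred [0.48394087 0.06606457] cap pred [0.55644893 0.10847424]
cap top [0.55660405 0.10725699] [0.55733369 0.10844286]
open top [0.48515049 0.064843  ] [0.48631028 0.06691912]
foot top [0.52656056 0.34733507] foot scene [0.52407286 0.34276194]
rim scene [0.52971931 0.34854699] rim top [0.52755505 0.34615168]
handle top:top [0.5265136  0.34432193] scene [0.52206463 0.3396278 ]
handle bottom scene [0.53962664 0.36117202]
```

```bash
cat >> h.py <<'E'
def Q(yaw):  # tool down, closing axis y at angle yaw from world +y
    from scipy.spatial.transform import Rotation as R
    return (R.from_euler('z',yaw)*R.from_quat([0,1,0,0])).as_quat()
E
python3 - <<'E'
from h import *
from bench import env, kinematics, monitor, eyes, job
import cv2
for yaw in np.arange(-1.6,1.61,.4):
    o=[]
    for p in[(.526,.344,.33),(.526,.344,.172),(.485,.066,.33),(.485,.066,.174)]:
        j=kinematics.ik(p,Q(yaw)); o.append(None if j is None else round(float(j[5]),2))
    print(round(yaw,1),o)
env.movel([.129,.509,.33]); 
env.reach([.50,.344,.335],Q(0))
d=eyes.grab_frame("wrist"); pickle.dump(d,open("w1.pkl","wb"))
cv2.imwrite("pics/w1.png",d["frame"][:,:,::-1])
print(monitor.sense()["clock"],monitor.sense()["position"],proj("",(.526,.345,.216),d),d["mtx"][0,0])
E
```

```text
-1.6 [0.42, 0.42, -0.08, -0.08]
-1.2 [0.02, 0.02, -0.48, -0.48]
-0.8 [-0.38, -0.38, -0.88, -0.88]
-0.4 [-0.78, -0.78, -1.28, -1.28]
-0.0 [-1.18, -1.18, -1.68, -1.68]
0.4 [-1.58, -1.58, -2.08, -2.08]
0.8 [-1.98, -1.98, -2.48, -2.48]
1.2 [-2.38, -2.38, -2.88, -2.88]
1.6 [-2.78, -2.78, None, None]
2.4583 [0.49921379 0.34486047 0.33512911] [278.3 233.5] 345.7360308732808
```

View pics/w1.png

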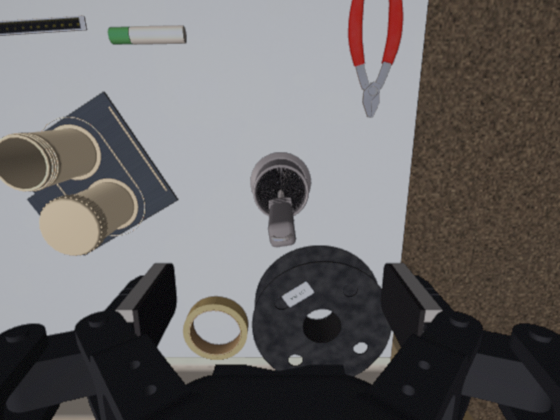

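The handle top is at about (282,236), close to the predicted (278,233), and its faces are roughly aligned with the image. I'll crop for the yaw.

```bash
python3 - <<'E'
from h import *
import cv2
d=pickle.load(open("w1.pkl","rb"))
im=np.ascontiguousarray(d["frame"][145:255,240:325,::-1])
im=cv2.convertScaleAbs(cv2.resize(im,None,fx=5.4,fy=5.4,interpolation=cv2.INTER_CUBIC),alpha=1.8)
cv2.imwrite("pics/w1c.png",im)
print(ray("",(282,236),.216,d), np.linalg.inv(d["view"])[:3].round(3))
for a in(-.2,-.1,0,.1,.2):
    q=[(np.array(proj("",(.526+.011*(x*np.cos(a)-y*np.sin(a)),.345+.011*(x*np.sin(a)+y*np.cos(a)),.216),d))-[240,145])*5.4 for x,y in((-1,-1),(-1,1),(1,1),(1,-1))]
    print(a,np.round(q).astype(int).tolist())
E
```

```text
[0.52813809 0.34801081] [[-0.001  0.962  0.272  0.43 ]
 [ 1.     0.001  0.     0.345]
 [ 0.     0.272 -0.962  0.478]]
-0.2 [[148, 395], [294, 423], [264, 559], [120, 532]]
-0.1 [[140, 401], [288, 415], [272, 553], [127, 539]]
0 [[132, 408], [281, 408], [280, 546], [134, 546]]
0.1 [[125, 415], [273, 401], [287, 539], [141, 553]]
0.2 [[119, 423], [265, 395], [293, 532], [150, 559]]
```

View pics/w1c.png

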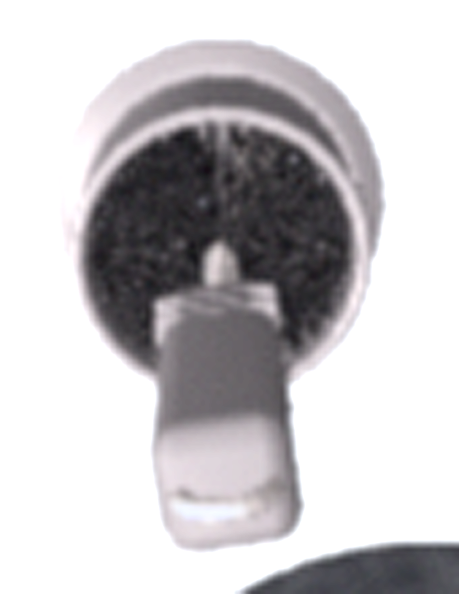

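The handle-top centre comes out near (.527,.348), with yaw about +0.13 and standing upright. Now I'll grasp and lift.

```bash
python3 - <<'E'
from h import *
from bench import env, kinematics, monitor, eyes, job
import cv2
q=Q(.13)
env.reach([.527,.348,.30],q)
env.movel([.527,.348,.172],velocity=.1,guard=10)
print(monitor.sense()["position"])
env.close_gripper(effort=70)
s=monitor.sense(); print(s["clock"],s["position"],s["finger_gap"],s["gripper_force"],s["contact_force"],s["ft_torque"])
env.movel([.527,.348,.31],velocity=.1,guard=15)
s=monitor.sense(); print(s["clock"],s["position"],s["finger_gap"],s["contact_force"],s["ft_torque"])
env.movel([.485,.066,.325],velocity=.15)
env.hold(.3)
ims=[]
W={}
for n in("scene","top"):
    d=eyes.grab_frame(n);W[n]=d
    for z in(.153,.208): pass
    print(n,"tip pred",proj(n,(.485,.066,.161),d),"mouth",proj(n,(.485,.066,.106),d),"handle top",proj(n,(.485,.066,.369),d))
    f=d["frame"][:,:,::-1]; u,v=(334,240) if n=="scene" else (364,215)
    ims.append(cv2.resize(np.ascontiguousarray(f[v-120:v+80,u-66:u+67]),None,fx=3,fy=3,interpolation=cv2.INTER_CUBIC))
cv2.imwrite("pics/over.png",np.hstack(ims)); pickle.dump(W,open("W.pkl","wb"))
s=monitor.sense(); print(s["clock"],s["position"],s["finger_gap"],s["contact_force"],s["ft_torque"])
E
```

```text
[0.52722169 0.34810486 0.17262533]
4.7917 [0.52707017 0.3481277  0.17216037] 0.24481408512586117 69.17914509773254 [-0.58148671 -0.1788566   1.34734008] [ 0.05789693 -0.03840136  0.03281863]
6.325 [0.52689269 0.34794965 0.30933159] 0.25122488162311224 [-0.43006593  0.59822186 -1.58989597] [0.05349274 0.00719592 0.01076676]
scene tip pred [335.4 246.8] mouth [333.5 269.8] handle top [344.5 138.6]
top tip pred [367.2 217.2] mouth [363.6 219.5] handle top [384.4 206.1]
8.775 [0.48500265 0.06605322 0.32499321] 0.2461132287000963 [ 0.44541942  0.66821705 -1.19591251] [ 0.01308249 -0.00377687 -0.03680243]
```

View pics/over.png

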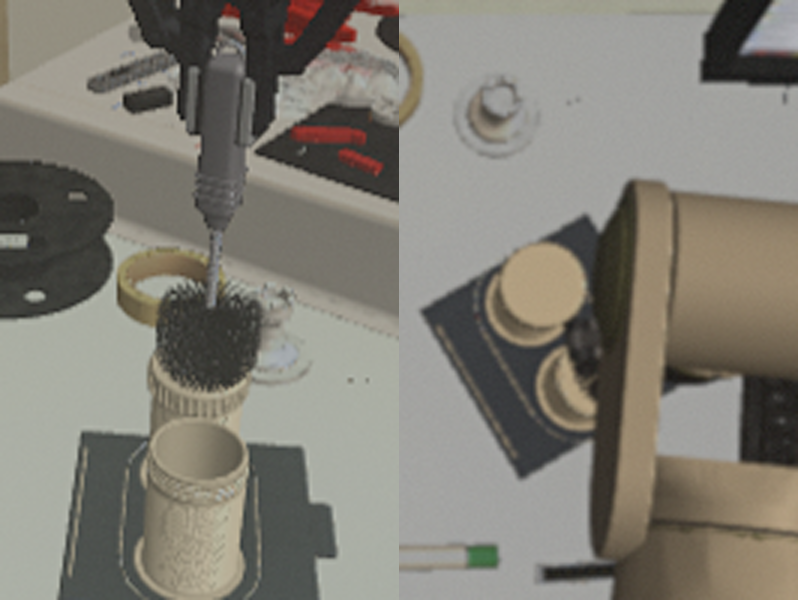

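The brush hangs vertically, right over the open mouth and within about 1 px of where I predicted it. Now the three strokes.

```bash
python3 - <<'E'
from h import *
from bench import env, kinematics, monitor, eyes, job
def go(tip,v):   # tip height over canister floor
    g=env.movel([.485,.066,tip+.010+.1642],velocity=v,guard=22)
    s=monitor.sense(); print(tip,g,round(s["clock"],2),s["position"].round(4),s["contact_force"].round(1),s["ft_torque"].round(2),round(s["finger_gap"],3))
    return g
ok=True
go(.098,.12)
for i in range(3):
    for h in ((.05,.015,.004) if i==0 else (.004,)):
        if go(h,.05): ok=False;break
    if not ok: break
    env.hold(.15)
    if go(.05,.06): break
    env.hold(.15)
E
```

```text
0.098 False 9.37 [0.4853 0.066  0.2729] [-0.5 -0.2 -1. ] [ 0.01 -0.    0.02] 0.251
0.05 False 10.47 [0.485  0.066  0.2243] [ 0.1 -0.4 -1.9] [-0.04  0.02  0.  ] 0.249
0.015 False 11.32 [0.485  0.066  0.1892] [-0.4 -0.1 -2.1] [-0.   -0.05 -0.  ] 0.245
0.004 False 11.69 [0.4848 0.066  0.1778] [ 0.4 -0.3 -1.5] [-0.05  0.02 -0.02] 0.246
0.05 False 12.76 [0.485 0.066 0.224] [-0.1  0.2 -1.3] [ 0.04 -0.08 -0.04] 0.251
0.004 False 13.97 [0.485  0.066  0.1783] [-0.3 -0.3 -1.6] [-0.01  0.02  0.04] 0.247
0.05 False 15.04 [0.485 0.066 0.224] [ 0.3  0.4 -0.8] [-0.   -0.04 -0.03] 0.254
0.004 False 16.26 [0.485  0.066  0.1783] [ 0.1  0.1 -1.7] [-0.02  0.04 -0.01] 0.253
0.05 False 17.32 [0.485  0.066  0.2241] [ 0.5 -0.5 -1. ] [-0.06 -0.04  0.02] 0.25
```

The forces stayed near zero, so I'll check that the bristles are really in the canister and that the brush hasn't slipped in the grip.

```bash
python3 - <<'E'
from h import *
from bench import env, kinematics, monitor, eyes, job
import cv2
d=eyes.grab_frame("scene")
f=d["frame"][:,:,::-1]
cv2.imwrite("pics/in.png",cv2.resize(np.ascontiguousarray(f[140:340,234:434]),None,fx=3,fy=3,interpolation=cv2.INTER_CUBIC))
p=lambda z:((np.array(proj("",(.485,.066,z),d))-[234,140])*3).round()
print("handle top",p(.06+.208),"handle bottom",p(.06+.118),"bristle top",p(.06+.055),"mouth",p(.106))
E
```

```text
handle top [317. 168.] handle bottom [306. 298.] bristle top [299. 378.] mouth [298. 389.]
```

View pics/in.png

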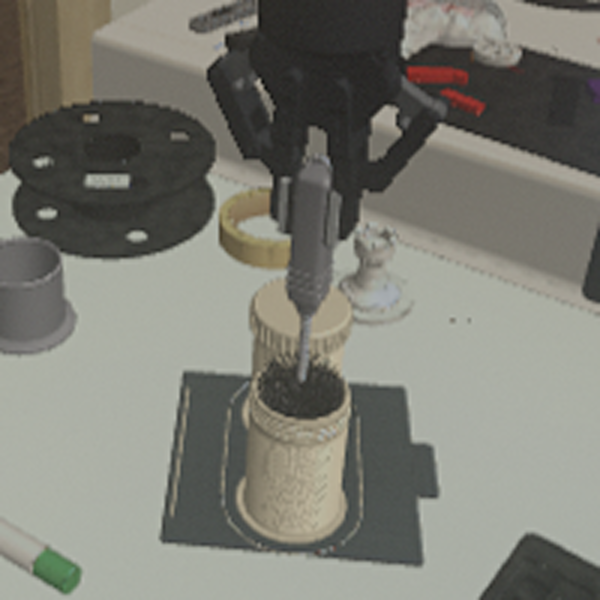

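The bristles are at the rim, with the handle top at (315,165) against a predicted (317,168), so nothing has slipped. The plate hasn't moved. I'll put the brush back over the same path.

```bash
python3 - <<'E'
from h import *
from bench import env, kinematics, monitor, eyes, job
import cv2
def go(p,v,g=None):
    r=env.movel(p,velocity=v,guard=g); s=monitor.sense(); print(r,round(s["clock"],2),s["position"].round(4),s["contact_force"].round(1)); return r
go([.485,.066,.325],.1,25)
go([.527,.348,.31],.15)
env.hold(.2)
go([.527,.348,.235],.1,10)
if not go([.527,.348,.1735],.04,10):
    env.release(); env.hold(.3)
    go([.527,.348,.31],.1,10); env.hold(.5)
d=eyes.grab_frame("scene"); f=d["frame"][:,:,::-1]; f0=D["scene"]["frame"][:,:,::-1]
cv2.imwrite("pics/end.png",np.hstack([cv2.resize(np.ascontiguousarray(x[140:340,200:333]),None,fx=3,fy=3,interpolation=cv2.INTER_CUBIC) for x in(f0,f)]))
print(monitor.sense()["finger_gap"])
E
```

```text
False 18.68 [0.4848 0.066  0.3244] [ 0.8 -0.3 -1.6]
False 20.73 [0.5271 0.3476 0.3102] [-0.3  0.4 -0.1]
False 21.83 [0.5273 0.3481 0.2358] [ 0.5 -0.5 -0.3]
False 23.52 [0.5271 0.348  0.1738] [-0.5  0.4 -1.5]
False 25.98 [0.5269 0.3479 0.3093] [ 0.3 -1.1  0.1]
1.0001650898729515
```

View pics/end.png

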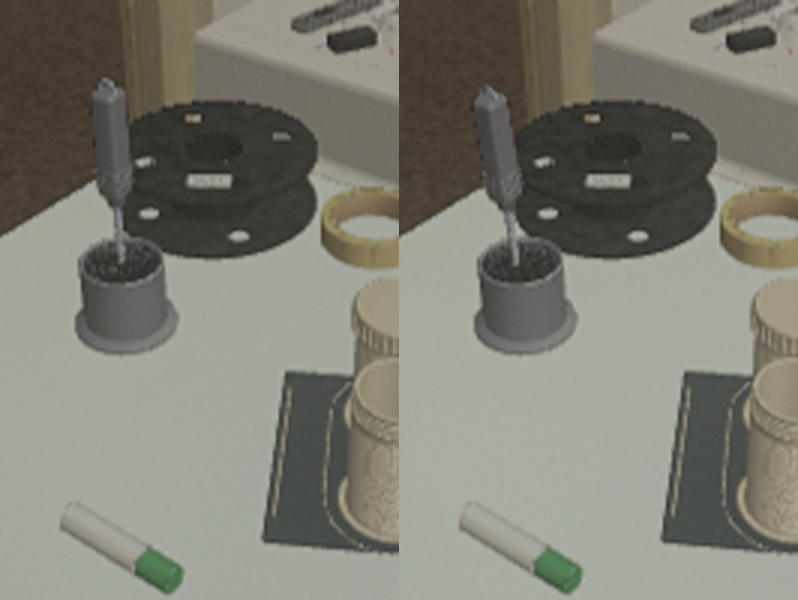

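The brush is back in its stand, leaning only about 0.1 rad (limit 0.25), and the plate, stand and glue stick haven't moved. I'll confirm it's at rest, then hand in.

```bash
python3 - <<'E'
from bench import env, monitor, eyes, job
import cv2,numpy as np
a=eyes.grab_frame("scene")["frame"].astype(float); env.hold(1.5); b=eyes.grab_frame("scene")["frame"].astype(float)
f=lambda x:cv2.GaussianBlur(x,(5,5),0)[150:265,210:270]
print(np.abs(f(a)-f(b)).max(), monitor.sense()["clock"])
if np.abs(f(a)-f(b)).max()<20: print(job.hand_in())
E
```

```text
2.10546875 28.125
the job is handed in; nothing more can be done
None
```

The job is handed in at about 28 s: three full strokes in the open canister, and the brush is back at rest in its stand with a slight lean of about 0.1 rad; the final scene picture shows the plate, stand and glue stick unmoved, and the arm never went near the rook or cutter.

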